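Fit a loaded rotor on a centrifuge's drive shaft and put its lid on

ROBOT

A 7-joint arm with a two-finger parallel gripper is mounted at the origin on a cart in front of the work surface, level with it; the furniture and walls round the work are solid. World frame = base frame: x ahead of the robot, y to its left, z up, the work surface at z = 0. Lengths are in m, angles in degrees, forces in N, time in s.
With the tool pointing down it reaches from about 0.425 to 0.875 m from the base axis. Payload 4.7 kg.
Tool frame: the origin (TCP) lies on the mounting face of the last link; the fingertips stand 182 mm ahead of it and the grasp point (between the pads) lies 164 mm ahead of it; z points along the fingers, y is the line along which they close (so a half turn about z gives the same grasp; the last joint's range is limited). The gripper opens to 87 mm and grips with 3 to 60 N. Pads are 19 mm wide; open, the fingers measure 117 mm over their backs; the gripper's body (75 mm by 190 mm) begins 51 mm behind the grasp point.
Start: joints at [-67.718, 18.392, -4.016, 83.108, 1.295, 78.541, -3.26], TCP at [0.238, 0.605, 0.405] pointing down, gripper open.
Joint ranges: [-163.93, 163.93], [-17.29, 119.83], [-79.2, 71.16], [3.27, 140.29], [-89.18, 269.18], [5.43, 117.66], [-154.24, 154.24]. Speed limits (degrees/s): [147.25, 147.25, 180, 180, 180, 180, 180].

INTERFACE

Orientations are given as [roll, pitch, yaw] about the fixed x, y, z axes, in that order (R = Rz(yaw) Ry(pitch) Rx(roll)).
In Python, from cell import env gives the robot as it stands.
- The arm moves only by the tool servo_tool, never from a script. Its argument "plan" is a list of rows, each an object with "xyz": the shift along the tool's x, y, z in cm, a list of three; "twist": the turn, a rotation vector about the tool's x, y, z in degrees, a list of three; "jaw": the closure, from 0 (fully open) to 1 (shut). In form: [{"xyz": [x, y, z], "twist": [wx, wy, wz], "jaw": jaw}, ...]. A call has 1 to 10 rows; each row is the pose to reach, as a shift and turn from the pose commanded when the call began, along the tool's axes at that moment; what a row does not reach only later rows make up. A row lasts 1/12 s, in which the tool goes at most 41.7 mm and 7.16 degrees, less where a joint would pass 70% of its speed; a pose out of reach is approached as far as the arm can. A call with a gripper value outside its range is refused whole. The fingers move at their own pace and stop on an object; "newtons" is the grip in N (left out, the last holds). Time passes only in rows, so rows that repeat a pose let the fingers close. It gives the time, the measured TCP pose, the force, the opening and the grip force at its end, in the units of the state.
- env.get_obs(): the state, without advancing time (a new reading comes with each control period).
- env.read_camera(name): name is "scene" or "top" or "wrist"; returns a dict with "img" (384x512x3 uint8, red, green, blue), "camera_matrix" (3x3 intrinsics, pixels), "k1" (the pictures are not rectified: a ray, as slopes to the right and down, at radius r is drawn at 1 + k1 r^2 times it, then the intrinsics apply), "R" (3x3) and "t" (3): a world point X has camera coordinates R X + t. Camera axes: x right, y down, z forward; pixel columns grow to the right and rows downward; lengths in m; the calibration is good to about 2 mm. A picture is of the moment at which its call begins. There is no depth.
- env.sign_off(): hands the job in; it is judged then, once.
The state is a dict: "time_s": time; "qpos": joint angles; "joint_velocities": joint speeds; "effort": joint torques, N m; "tool_pos": TCP position; "tool_rot": TCP orientation; "force": force on the tool from outside, world axes, zero at the start; "wrist_torque": the same for the moment, N m; "grip_width": finger opening in m; "grasp_force": force on a finger pad.
Only numpy, scipy, OpenCV 4.12 (cv2) and the standard library are available. Lean on these libraries where they do the work, as an engineer would, in place of code of your own. Each camera call takes 0.05 s, during which the arm holds its last target. There are 200 camera calls.

TASK

Set the loaded rotor on the drive shaft of the small open centrifuge and, pressing it only lightly, turn it on the shaft until its slots find the cross key and it drops fully home on its seat. Then put the rotor's lid on it so that it lies flat on the rim. Keep the rotor level, never force it down on the shaft, and leave the other things on the bench where they are.

Things in the scene. Friction and masses are not known exactly. Their poses are not given: they have to be found in the camera images.
- centrifuge_small: Small bench centrifuge, white housing 192 (x) by 184 (y) mm, 68 high, fixed. Control panel on its -x side; hinged lid stands open on its +x side, leaning back from 98 mm behind the shaft at housing height to 200 mm behind it at its top, 205 mm high. Origin: on the bench below the drive shaft's axis, z up. Chamber: round pit of 120 mm diameter, floor at 36 mm, drive shaft upright in its middle.
- shaft_top (a point): Tip of the drive shaft, on its axis, 74 mm above the bench (fixed to the housing, does not turn with the shaft). Shaft 13.4 mm thick, tapering over its top 8 mm to 4 mm. It bears at most 50 N from the rotor. The idle motor holds it with 0.18 N m of friction: it stands still under a light turn, but pressing over about 14 N, or turning on after the drop, drags it round.
- shaft_seat (a point): Centre of the seat: flange of 45 mm diameter at the shaft's foot, with four low rubber studs whose tops are level with this point, 40 mm above the bench. A cross key, a bar 4 mm wide, 4 mm high and 39 mm long with rounded edges, goes through the shaft with its centre 5 mm above this point, its top at 7 mm. The key may point any way round; its angle is not measured and must be found by feel.
- tube_rotor: Aluminium rotor loaded with capped microtubes, about 0.3 kg, 92 mm diameter, rim's flat top at 30 mm, upright on the bench. Origin: centre of its underside; z up. From below a blind bore of 15 mm diameter goes up to 42 mm. It turns on the key with its origin 47 mm above the bench; fully home on the seat its origin is at 40 mm: a drop of 7 mm.
- rotor_slots (a point): Centre of the rotor's underside, axes as the rotor's. Two crossed slots, 6 mm wide and 9 mm deep, are cut across the foot of the hub along the rotor's x and y, so it can drop over the key at every quarter turn, within about 4 degrees: from any start at most 90 degrees of turning, either way.
- rotor_grip (a point): On the rotor's axis, 44 mm above its origin: middle of the part of its hub to hold. The hub is a round knurled post of 26 mm diameter; it stands free from the rim's height (30 mm above the origin) to its top at 56 mm.
- rotor_lid: The rotor's round steel lid, 92 mm diameter, 4 mm thick, 0.12 kg, flat on the bench, knob up. Origin: centre of its underside; z up. The round knob, 36 mm diameter, top at 33 mm, is hollow from below (30 mm diameter, 29 mm deep) and slips over the rotor's hub until the lid lies on the rotor's rim, its origin then 30 mm above the rotor's.
- dropper_bottle: Bystander: brown bottle, 48 mm diameter, 95 mm high, upright. Origin: centre of its underside. Behind it and the cup stands the big closed centrifuge of the place (fixed, not part of the job): its front 0.63 m ahead of the robot's base axis, from 0.16 m to the right to 0.2 m to the left of it, about 0.21 m high; keep the wrist clear of it.
- sample_cup: Bystander: specimen cup with a screw cap, 53 mm diameter, 59 mm high, upright. Origin: centre of its underside.
- capped_tube: Bystander: sample tube, 88 mm long, 16 mm thick, lying. Origin: below its middle, at bench height.
- lab_timer: Bystander: timer, 62 by 62 by 22 mm, lying flat. Origin: centre of its underside.
There are look-alikes about, which are no part of the job. What is shaped like the rotor_lid but orange is not meant.

How it is judged (in metres and radians):
On the way, in this order (a step that is already met when the one before it is completed fails the run):
1. the rotor is on the drive shaft, the shaft's tip well inside its bore (horizontal distance between tube_rotor and shaft_top below 0.004 m and z of tube_rotor in the frame of centrifuge_small below 0.062 m and angle between tube_rotor's own z axis and vertical below 0.12 rad), for 0.02 s.
2. the rotor has dropped over the cross key and sits home on the seat, level (z of tube_rotor in the frame of centrifuge_small between 0.037 and 0.0425 m and horizontal distance between tube_rotor and shaft_top below 0.003 m and angle between tube_rotor's own z axis and vertical below 0.06 rad), for 0.2 s.
3. the lid lies flat on the rim of the seated rotor (all of step 2 and z of rotor_lid in the frame of tube_rotor between 0.027 and 0.0325 m and horizontal distance between rotor_lid and tube_rotor below 0.004 m and angle between rotor_lid's own z axis and vertical below 0.06 rad), for 0.2 s.
At the end, for the whole second after the job is handed in: Rotor on the shaft: origin 37 to 42.5 mm above the bench (home is 40), within 3 mm of the axis, tilt under 0.06 rad; lid on it: origin 27 to 32.5 mm above the rotor's, within 4 mm of centre, tilt under 0.06 rad; both at rest; bottle, cup, tube and timer within 30 mm of their starts (all of step 3 and linear speed of each of tube_rotor, rotor_lid below 0.01 m/s and distance of each of dropper_bottle, sample_cup, capped_tube, lab_timer from where it was at the start of the episode below 0.03 m); the robot touches nothing.
It fails at once if the rotor is pressed, wedged or knocked against the centrifuge with more than 50 N (contact force between tube_rotor and centrifuge_small above 50 N).
It fails at once if the loaded rotor is tipped by more than about 30 degrees (angle between tube_rotor's own z axis and vertical above 0.52 rad).
It fails at once if the bottle, cup, tube or timer is pushed away by more than 30 mm (distance of any of dropper_bottle, sample_cup, capped_tube, lab_timer from where it was at the start of the episode above 0.03 m).
It also fails if it takes over 72 s, if anything falls off the work surface, if the arm or the gripper's body presses on something with over 40 N, if the wrist force passes 120 N, or if a joint passes its speed limit or range.

## Working session

There is one attempt and no reset: what is moved stays moved. The work goes in short steps, Python scripts to look and compute and a tool call to move; the robot and the scene stay as the last step left them, time stands still between calls to the robot, and variables do not carry over. Pictures are saved under pics/ and viewed, at most 13 in all, crops included, and the job is handed in when it is done.

Besides the shell and the picture viewer there is one more tool, called after "Emit:" as name([rows], argument=value, ...), one row to a line, values as JSON. servo_tool: Moves the arm, as the interface text tells. Its arguments: {"type":"object","properties":{"plan":{"type":"array","items":{"type":"object","properties":{"xyz":{"type":"array","items":{"type":"number"}},"twist":{"type":"array","items":{"type":"number"}},"jaw":{"type":"number"}}}},"newtons":{"type":"number"}},"required":["plan"]}

```bash
ls; mkdir -p pics
cat > h.py <<'E'
import numpy as np, cv2
from cell import env
def shot(n):
    c=env.read_camera(n); return c
def ray(c,u,v):
    K=np.array(c["camera_matrix"]);k1=c["k1"]
    p=np.array([(u-K[0,2])/K[0,0],(v-K[1,2])/K[1,1]]);q=p.copy()
    for _ in range(20): q=p/(1+k1*(q@q))
    R=np.array(c["R"]);t=np.array(c["t"])
    return -R.T@t, R.T@np.array([q[0],q[1],1.])
def onz(c,u,v,z):
    o,d=ray(c,u,v); return o+d*(z-o[2])/d[2]
def proj(c,X):
    x=np.array(c["R"])@np.array(X)+np.array(c["t"]);q=x[:2]/x[2];q=q*(1+c["k1"]*(q@q))
    K=np.array(c["camera_matrix"]);return np.array([K[0,0]*q[0]+K[0,2],K[1,1]*q[1]+K[1,2]])
def save(n,img): cv2.imwrite("pics/"+n+".png",cv2.cvtColor(img,cv2.COLOR_RGB2BGR))
E
python3 - <<'E'
from h import *
a=shot("top");b=shot("scene")
save("top",a["img"]);save("scene",b["img"])
print(env.get_obs()); 
for c in(a,b):print(c["camera_matrix"],c["k1"],c["R"],c["t"])
E
```

```text
pics
{'time_s': 0.1, 'qpos': array([-67.71739026,  18.43346869,  -4.01500284,  83.16921847,
         1.29438251,  78.54044115,  -3.25979023]), 'joint_velocities': array([ 0.10214447, -0.0824994 ,  0.05745675, -0.14374019,  0.07522508,
        0.02235961, -0.10211421]), 'effort': array([-3.98060729e-04, -4.92570484e+01, -4.05776063e-01, -3.13405466e+01,
       -6.42198371e-02,  3.93670925e-02,  6.67694781e-05]), 'tool_pos': array([0.23792197, 0.60468517, 0.40377432]), 'tool_rot': array([-1.79902068e+02,  5.08799705e-03,  1.58526603e+02]), 'force': array([-0.10956729, -0.2677824 , -0.1444812 ]), 'wrist_torque': array([0.00540384, 0.0355355 , 0.03070492]), 'grasp_force': 0.0, 'grip_width': 0.08749635861916653}
[[376.3699663    0.         252.21087857]
 [  0.         376.3699663  191.44700931]
 [  0.           0.           1.        ]] -0.028837400262747975 [[-0.0068184  -0.99986539  0.01492344]
 [-0.9948066   0.00526677 -0.1016469 ]
 [ 0.10155462 -0.015539   -0.9947086 ]] [0.05938835 0.49942003 1.43332227]
[[473.99000289   0.         255.68263002]
 [  0.         473.99000289 189.77794847]
 [  0.           0.           1.        ]] 0.06413296213572019 [[ 0.80437617 -0.59381105  0.01916792]
 [-0.40142544 -0.56698909 -0.71929201]
 [ 0.43799155  0.57088686 -0.69444337]] [-0.34912611  0.27798556  1.49875128]
```

View pics/top.png

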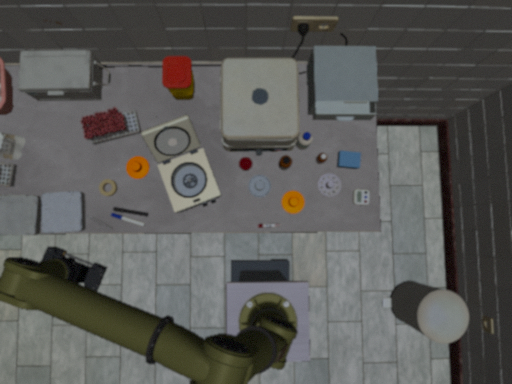

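View pics/scene.png

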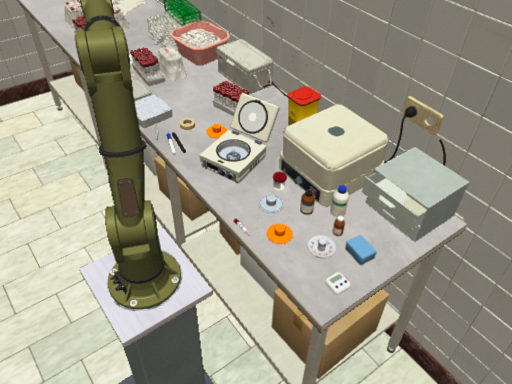

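The top view shows these candidates. For the lid: the steel/blue disc (260,186), and orange discs (293,202) and (137,167), which are decoys. For the rotor: the pale disc with tube holes (329,185). The centrifuge pit is at (188,181), with its open lid at (172,140). Bystanders are the cup (246,163), bottle (285,162), tube (266,226) and timer (362,197). I choose the steel disc as lid and the disc with tubes as rotor, and check both in one crop.

Run:
```python
from h import *
a=shot("top");b=shot("scene")
def crop(im,u,v,s=33): return cv2.resize(im[v-s:v+s,u-s:u+s],(266,266),interpolation=cv2.INTER_CUBIC)
A=a["img"];B=b["img"]
save("crop",np.vstack([np.hstack([crop(A,260,186),crop(A,329,185),crop(A,188,181)]),np.hstack([crop(B,271,203),crop(B,321,246),crop(B,236,152)])]))
for n,pt,ps,zr in [("lid",(260,186),(271,200),.02),("rotor",(329,185),(321,241),.04),("pit",(188,181),(236,152),.06)]:
    print(n,onz(a,*pt,zr).round(3),onz(b,*ps,zr).round(3))
```

```text
lid [0.521 0.026 0.02 ] [0.524 0.028 0.02 ]
rotor [ 0.522 -0.24   0.04 ] [ 0.529 -0.234  0.04 ]
pit [0.537 0.3   0.06 ] [0.549 0.287 0.06 ]
```

View pics/crop.png

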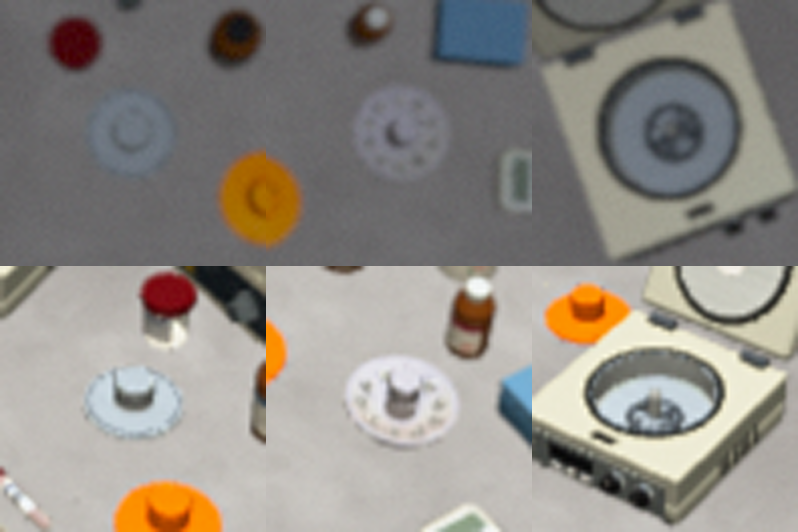

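The crop confirms both choices. The lid is the steel-blue disc at top (260,186), and the rotor is the disc with tubes at top (329,185). The pit, with its shaft and studs, is at (188,181). I'll set out toward the rotor.

Emit:
servo_tool([
  {"xyz": [-34.6,-24.6,0],"twist": [0,0,46],"jaw": 0},
  {"xyz": [-34.6,-24.6,0],"twist": [0,0,46],"jaw": 0},
  {"xyz": [-34.6,-24.6,0],"twist": [0,0,46],"jaw": 0},
  {"xyz": [-34.6,-24.6,0],"twist": [0,0,46],"jaw": 0},
  {"xyz": [-34.6,-24.6,0],"twist": [0,0,46],"jaw": 0},
  {"xyz": [-34.6,-24.6,0],"twist": [0,0,46],"jaw": 0},
  {"xyz": [-34.6,-24.6,0],"twist": [0,0,46],"jaw": 0},
  {"xyz": [-34.6,-24.6,0],"twist": [0,0,46],"jaw": 0},
  {"xyz": [-34.6,-24.6,0],"twist": [0,0,46],"jaw": 0},
  {"xyz": [-34.6,-24.6,0],"twist": [0,0,46],"jaw": 0},
])

```text
time_s: 1.03
tool_pos: [0.4662, 0.2539, 0.4049]
tool_rot: [180.0, -0.0, 112.5]
force: [0.5, 1.2, 0.5]
grip_width: 0.0871
grasp_force: 0.0
```

```bash
cat >> h.py <<'E'
from scipy.spatial.transform import Rotation as Ro
def go(p,yaw):
    o=env.get_obs();R=Ro.from_euler("xyz",o["tool_rot"],degrees=True);T=Ro.from_euler("xyz",[180,0,yaw],degrees=True)
    print("t",round(o["time_s"],2),"pos",o["tool_pos"].round(4),"rot",o["tool_rot"].round(1),"q7",o["qpos"][6].round(1),"F",o["force"].round(1),"M",o["wrist_torque"].round(2),"w",round(o["grip_width"],4),"gf",round(float(o["grasp_force"]),1))
    print("cm",(R.inv().apply(np.array(p)-o["tool_pos"])*100).round(2),"deg",(R.inv()*T).as_rotvec(degrees=True).round(2))
E
python3 - <<'E'
from h import *
go([.525,-.237,.34],66)
E
```

```text
t 1.03 pos [0.4662 0.2539 0.4049] rot [180.   -0.  112.5] q7 -7.9 F [0.5 1.2 0.5] M [-0.   -0.02  0.02] w 0.0871 gf 0.0
cm [-47.6  -13.39   6.47] deg [ 2.000e-02 -3.000e-02  4.653e+01]
```

Emit:
servo_tool([
  {"xyz": [-47.6,-13.4,3],"twist": [0,0,46.5],"jaw": 0},
  {"xyz": [-47.6,-13.4,3],"twist": [0,0,46.5],"jaw": 0},
  {"xyz": [-47.6,-13.4,3],"twist": [0,0,46.5],"jaw": 0},
  {"xyz": [-47.6,-13.4,3],"twist": [0,0,46.5],"jaw": 0},
  {"xyz": [-47.6,-13.4,3],"twist": [0,0,46.5],"jaw": 0},
  {"xyz": [-47.6,-13.4,3],"twist": [0,0,46.5],"jaw": 0},
  {"xyz": [-47.6,-13.4,3],"twist": [0,0,46.5],"jaw": 0},
  {"xyz": [-47.6,-13.4,6.5],"twist": [0,0,46.5],"jaw": 0},
  {"xyz": [-47.6,-13.4,6.5],"twist": [0,0,46.5],"jaw": 0},
  {"xyz": [-47.6,-13.4,6.5],"twist": [0,0,46.5],"jaw": 0},
])

```text
time_s: 1.87
tool_pos: [0.5142, -0.156, 0.3588]
tool_rot: [179.9, -0.1, 66.0]
force: [0.6, 0.7, -0.7]
grip_width: 0.0871
grasp_force: 0.0
```

Run:
```python
from h import *
go([.525,-.237,.34],66)
```

```text
t 1.87 pos [ 0.5142 -0.156   0.3588] rot [ 1.799e+02 -1.000e-01  6.600e+01] q7 -5.6 F [ 0.6  0.7 -0.7] M [-0.04 -0.01  0.02] w 0.0871 gf 0.0
cm [-6.96  4.27  1.88] deg [ 0.06 -0.06  0.04]
```

Emit:
servo_tool([
  {"xyz": [-6.5,4.0,1.5],"twist": [0,0,0],"jaw": 0},
  {"xyz": [-6.5,4.0,1.5],"twist": [0,0,0],"jaw": 0},
  {"xyz": [-6.5,4.0,1.5],"twist": [0,0,0],"jaw": 0},
  {"xyz": [-6.5,4.0,1.5],"twist": [0,0,0],"jaw": 0},
])

```text
time_s: 2.2
tool_pos: [0.5238, -0.2322, 0.343]
tool_rot: [-179.9, 0.1, 65.7]
force: [0.3, 1.5, -0.4]
grip_width: 0.0871
grasp_force: 0.0
```

Run:
```python
from h import *
c=shot("wrist");save("w1",c["img"])
print(np.round(c["R"],3),np.round(c["t"],3),c["camera_matrix"],c["k1"],proj(c,[.525,-.237,.056]))
go([.525,-.237,.34],66)
```

```text
[[ 0.912 -0.411 -0.001]
 [-0.392 -0.871  0.296]
 [-0.123 -0.27  -0.955]] [-0.573 -0.014  0.333] [[284.68018227   0.         257.66923522]
 [  0.         284.68018227 186.81081068]
 [  0.           0.           1.        ]] -0.06726367197209351 [260.39329755 189.69962398]
t 2.25 pos [ 0.5244 -0.2301  0.3433] rot [-179.9    0.    65.9] q7 5.0 F [ 0.3  0.8 -0.4] M [-0.03  0.1  -0.03] w 0.0871 gf 0.0
cm [-0.61  0.33  0.33] deg [-0.07  0.01 -0.07]
```

View pics/w1.png

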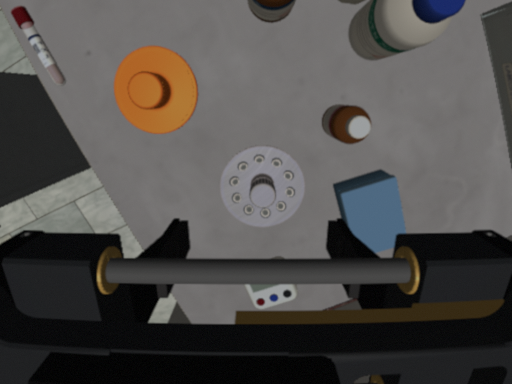

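The wrist view shows the rotor disc centred at about (262,186) and its hub top at about (263,195). The orange decoy is at (155,90) and the timer at (272,290). I'll measure the rim and hub.

```bash
cat >> h.py <<'E'
def disc(c,u,v,z,rad,fr=1.6,wall=False):
    """rim ellipse: largest radial edge near expected radius along 120 spokes -> plane z -> circle LSQ"""
    g=cv2.GaussianBlur(c["img"],(3,3),0).astype(float);X0=onz(c,u,v,z);P=[]
    for it in range(3):
        P=[]
        for a in np.linspace(0,2*np.pi,120,endpoint=False):
            rr=np.linspace(rad*.8,rad*1.2,60)
            uv=np.array([proj(c,X0+r*np.array([np.cos(a),np.sin(a),0])) for r in rr],np.float32)
            s=np.stack([cv2.remap(g[...,k],uv[:,:1],uv[:,1:],cv2.INTER_LINEAR)[:,0] for k in range(3)],1)
            d=np.abs(np.gradient(s,axis=0)).sum(1);i=d.argmax();P.append(X0[:2]+rr[i]*np.array([np.cos(a),np.sin(a)]))
        P=np.array(P)
        for _ in range(8):
            A=np.c_[2*P,np.ones(len(P))];s=np.linalg.lstsq(A,(P**2).sum(1),rcond=None)[0]
            R=np.sqrt(s[2]+s[:2]@s[:2]);e=np.abs(np.hypot(*(P-s[:2]).T)-R);
            if e.max()<.0015:break
            P=P[e<max(.0015,np.percentile(e,92))]
        X0=np.array([s[0],s[1],z])
    return s[:2].round(4),round(R,4),len(P)
E
python3 - <<'E'
from h import *
c=shot("wrist")
print(disc(c,262,186,.030,.046),disc(c,263,194,.056,.013))
a=shot("top");b=shot("scene")
print("top rotor",disc(a,329,185,.03,.046),"scene",disc(b,321,246,.03,.046))
print("lid",disc(a,260,186,.004,.046),disc(b,271,203,.004,.046))
print("pit",disc(a,188,181,.068,.060),disc(b,236,150,.068,.06))
go([.525,-.237,.34],66)
E
```

```text
(array([ 0.5242, -0.2436]), np.float64(0.0454), 92) (array([ 0.5246, -0.2426]), np.float64(0.0119), 98)
top rotor (array([ 0.5096, -0.2369]), np.float64(0.046), 58) scene (array([ 0.5239, -0.243 ]), np.float64(0.046), 92)
lid (array([0.524 , 0.0278]), np.float64(0.0374), 97) (array([0.5241, 0.0288]), np.float64(0.0376), 85)
pit (array([0.5421, 0.2962]), np.float64(0.0685), 104) (array([0.5412, 0.2976]), np.float64(0.0692), 84)
t 2.4 pos [ 0.5251 -0.2279  0.3439] rot [-1.80e+02 -1.00e-01  6.62e+01] q7 5.0 F [0.7 0.3 0.1] M [-0.12  0.09 -0.01] w 0.087 gf 0.0
cm [-0.84  0.35  0.39] deg [-0.   -0.08  0.19]
```

Emit:
servo_tool([
  {"xyz": [-1.44,0.55,2],"twist": [0,0,0],"jaw": 0},
  {"xyz": [-1.44,0.55,5],"twist": [0,0,0],"jaw": 0},
  {"xyz": [-1.44,0.55,8],"twist": [0,0,0],"jaw": 0},
  {"xyz": [-1.44,0.55,10],"twist": [0,0,0],"jaw": 0},
  {"xyz": [-1.44,0.55,11],"twist": [0,0,0],"jaw": 0},
  {"xyz": [-1.44,0.55,11],"twist": [0,0,0],"jaw": 0},
  {"xyz": [-1.44,0.55,11],"twist": [0,0,0],"jaw": 0},
  {"xyz": [-1.44,0.55,11],"twist": [0,0,0],"jaw": 0},
])

```text
time_s: 3.07
tool_pos: [0.5247, -0.245, 0.2355]
tool_rot: [179.8, -0.0, 66.1]
force: [0.1, -0.1, 0.5]
grip_width: 0.0868
grasp_force: 0.0
```

Run:
```python
from h import *
c=shot("wrist");u=proj(c,[.5243,-.2433,.03])
print(disc(c,*u,.030,.046),disc(c,*proj(c,[.5243,-.2433,.056]),.056,.013))
go([.5243,-.2433,.214],66)
```

```text
(array([ 0.5233, -0.2496]), np.float64(0.0502), 58) (array([ 0.5243, -0.2425]), np.float64(0.0125), 100)
t 3.12 pos [ 0.5247 -0.2452  0.2356] rot [179.8  -0.   66.1] q7 11.3 F [-0.3 -0.2  0.7] M [-0.11  0.06 -0.01] w 0.0874 gf 0.0
cm [ 0.15 -0.12  2.16] deg [ 0.18 -0.04  0.06]
```

Emit:
servo_tool([
  {"xyz": [0.2,-0.14,1],"twist": [0,0,0],"jaw": 0},
  {"xyz": [0.2,-0.14,1.9],"twist": [0,0,0],"jaw": 0},
  {"xyz": [0.2,-0.14,2.1],"twist": [0,0,0],"jaw": 0},
  {"xyz": [0.2,-0.14,2.1],"twist": [0,0,0],"jaw": 0.3},
  {"xyz": [0.2,-0.14,2.1],"twist": [0,0,0],"jaw": 1},
  {"xyz": [0.2,-0.14,2.1],"twist": [0,0,0],"jaw": 1},
  {"xyz": [0.2,-0.14,2.1],"twist": [0,0,0],"jaw": 1},
  {"xyz": [0.2,-0.14,2.1],"twist": [0,0,0],"jaw": 1},
], newtons=30)

```text
time_s: 3.78
tool_pos: [0.5234, -0.2428, 0.2127]
tool_rot: [180.0, -0.0, 66.0]
force: [0.4, -0.1, 1.5]
grip_width: 0.0615
grasp_force: 0.9
```

Run:
```python
from h import *
go([.5243,-.2428,.214],66)
```

```text
t 3.78 pos [ 0.5234 -0.2428  0.2127] rot [180.  -0.  66.] q7 12.1 F [ 0.4 -0.1  1.5] M [-0.13  0.09 -0.  ] w 0.0615 gf 0.9
cm [ 0.04  0.09 -0.13] deg [ 0.01 -0.    0.02]
```

Emit:
servo_tool([
  {"xyz": [0.04,0,-0.1],"twist": [0,0,0],"jaw": 1},
  {"xyz": [0.04,0,-0.1],"twist": [0,0,0],"jaw": 1},
  {"xyz": [0.04,0,-0.1],"twist": [0,0,0],"jaw": 1},
  {"xyz": [0.04,0,-0.1],"twist": [0,0,0],"jaw": 1},
  {"xyz": [0.04,0,-0.1],"twist": [0,0,0],"jaw": 1},
  {"xyz": [0.04,0,-0.1],"twist": [0,0,0],"jaw": 1},
  {"xyz": [0.04,0,-0.1],"twist": [0,0,0],"jaw": 1},
  {"xyz": [0.04,0,-0.1],"twist": [0,0,0],"jaw": 1},
  {"xyz": [0.04,0,-0.1],"twist": [0,0,0],"jaw": 1},
])

```text
time_s: 4.53
tool_pos: [0.5236, -0.2423, 0.2137]
tool_rot: [180.0, -0.0, 66.0]
force: [-0.3, -0.9, -2.0]
grip_width: 0.0249
grasp_force: 30.0
```

Run:
```python
from h import *
go([.5243,-.2428,.36],66)
```

```text
t 4.53 pos [ 0.5236 -0.2423  0.2137] rot [180.  -0.  66.] q7 12.0 F [-0.3 -0.9 -2. ] M [-0.2  -0.09  0.01] w 0.0249 gf 30.0
cm [-1.000e-02  9.000e-02 -1.463e+01] deg [ 0.01 -0.    0.03]
```

Emit:
servo_tool([
  {"xyz": [0,0,-2],"twist": [0,0,0],"jaw": 1},
  {"xyz": [0,0,-6],"twist": [0,0,0],"jaw": 1},
  {"xyz": [0,0,-10],"twist": [0,0,0],"jaw": 1},
  {"xyz": [1.5,-0.8,-13.5],"twist": [0,0,0],"jaw": 1},
  {"xyz": [4.5,-2.5,-14.6],"twist": [0,0,0],"jaw": 1},
  {"xyz": [8,-4.4,-14.6],"twist": [0,0,0],"jaw": 1},
  {"xyz": [11.5,-6.3,-14.6],"twist": [0,0,0],"jaw": 1},
  {"xyz": [15,-8.2,-14.6],"twist": [0,0,0],"jaw": 1},
  {"xyz": [18.5,-10.1,-14.6],"twist": [0,0,0],"jaw": 1},
  {"xyz": [22,-12,-14.6],"twist": [0,0,0],"jaw": 1},
])

```text
time_s: 5.37
tool_pos: [0.5021, 0.0091, 0.3593]
tool_rot: [-179.9, 0.0, 66.0]
force: [0.9, 0.3, -4.4]
grip_width: 0.0253
grasp_force: 30.0
```

Run:
```python
from h import *
go([.5416,.297,.36],66)
```

```text
t 5.37 pos [0.5021 0.0091 0.3593] rot [-179.9    0.    66. ] q7 -27.0 F [ 0.9  0.3 -4.4] M [-0.1  -0.04  0.04] w 0.0253 gf 30.0
cm [27.91 -8.1  -0.07] deg [-0.07  0.01  0.01]
```

Emit:
servo_tool([
  {"xyz": [3.8,-1.1,0],"twist": [0,0,0],"jaw": 1},
  {"xyz": [7.6,-2.2,0],"twist": [0,0,0],"jaw": 1},
  {"xyz": [11.4,-3.3,0],"twist": [0,0,0],"jaw": 1},
  {"xyz": [15.2,-4.4,0],"twist": [0,0,0],"jaw": 1},
  {"xyz": [19,-5.5,0],"twist": [0,0,0],"jaw": 1},
  {"xyz": [22.4,-6.5,0],"twist": [0,0,0],"jaw": 1},
  {"xyz": [25,-7.3,0],"twist": [0,0,0],"jaw": 1},
  {"xyz": [26.6,-7.7,0],"twist": [0,0,0],"jaw": 1},
  {"xyz": [26.6,-7.7,0],"twist": [0,0,0],"jaw": 1},
  {"xyz": [26.6,-7.7,0],"twist": [0,0,0],"jaw": 1},
])

```text
time_s: 6.2
tool_pos: [0.5403, 0.2827, 0.3584]
tool_rot: [-179.9, 0.2, 66.2]
force: [-0.3, -0.1, -4.0]
grip_width: 0.0254
grasp_force: 30.0
```

Run:
```python
from h import *
a=shot("scene");c=shot("wrist");b=shot("top")
save("w2",np.vstack([c["img"][:, :],]))
save("ts",np.hstack([cv2.resize(x["img"][v-50:v+50,u-50:u+50],(400,400),interpolation=cv2.INTER_CUBIC) for x,u,v in((a,236,152),(b,188,181))]))
go([.5416,.297,.36],66)
print(proj(c,[.5416,.297,.068]),proj(c,[.5416,.297,.19]))
```

```text
t 6.35 pos [0.5412 0.2799 0.3594] rot [-1.80e+02  1.00e-01  6.59e+01] q7 -49.4 F [-0.3 -0.6 -3.8] M [-0.07  0.06  0.06] w 0.0249 gf 30.0
cm [ 1.58 -0.66 -0.06] deg [-0.01  0.09 -0.11]
[251.13395987 169.81245481] [246.36619752 221.62864978]
```

View pics/w2.png

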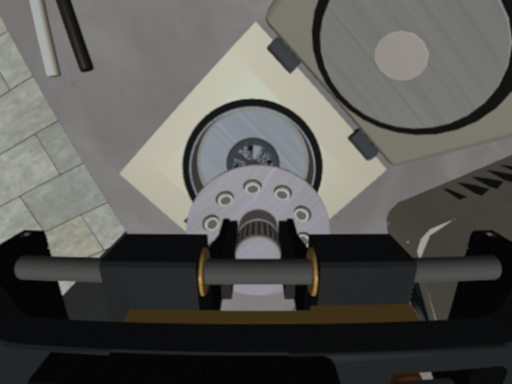

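View pics/ts.png

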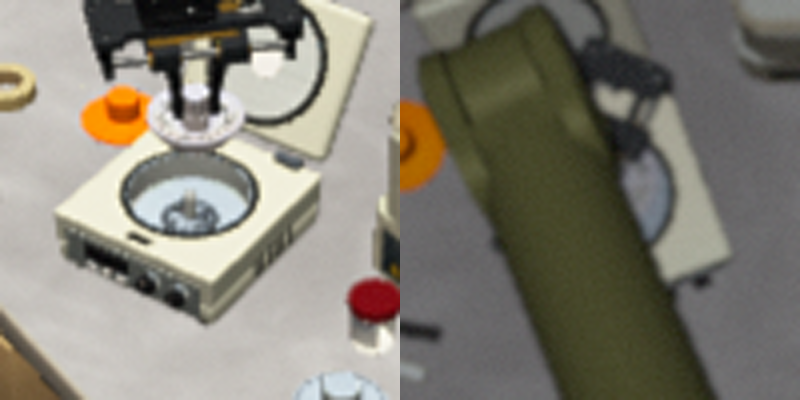

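The wrist view shows the rotor held level, its rim arc centred at about (258,222), with the pit and flange at (253,155) behind it. The scene crop shows the shaft tip at about scene pixel (233,149).

Run:
```python
from h import *
c=shot("wrist");a=cv2.cvtColor(cv2.imread("pics/scene.png"),cv2.COLOR_BGR2RGB);s=shot("scene")
o=env.get_obs();p=o["tool_pos"];z=p[2]-.2137+.03
X=[p[0],p[1],z]
print("rotor rim wrist",disc(c,*proj(c,X),z,.046),"scene",disc(s,*proj(s,X),z,.046),"tcp",p.round(4))
print("pit wrist",[disc(c,*proj(c,[.5416,.297,.068]),.068,r) for r in(.06,.07)])
print("pit scene",[disc(s,*proj(s,[.5416,.297,.068]),.068,r) for r in(.06,.07)])
print("seat wrist",disc(c,*proj(c,[.5416,.297,.038]),.038,.0225),"scene",disc(s,*proj(s,[.5416,.297,.038]),.038,.0225))
x,y=[int(k) for k in proj(s,[.5416,.297,.074])]
im=s["img"][y-22:y+23,x-25:x+25];save("sh",cv2.resize(im,(750,600)[:2],interpolation=cv2.INTER_CUBIC));print(x-25,y-22,proj(s,[.5416,.297,.074]))
```

```text
rotor rim wrist (array([0.5432, 0.2825]), np.float64(0.0428), 58) scene (array([0.5354, 0.2752]), np.float64(0.0453), 58) tcp [0.5413 0.2801 0.3598]
pit wrist [(array([0.5418, 0.2956]), np.float64(0.0682), 73), (array([0.5418, 0.2953]), np.float64(0.0683), 79)]
pit scene [(array([0.5413, 0.2977]), np.float64(0.0691), 80), (array([0.541 , 0.2973]), np.float64(0.0695), 76)]
seat wrist (array([0.5383, 0.2981]), np.float64(0.0247), 68) scene (array([0.543 , 0.3017]), np.float64(0.025), 61)
208 126 [233.06486831 148.58127338]
```

View pics/sh.png

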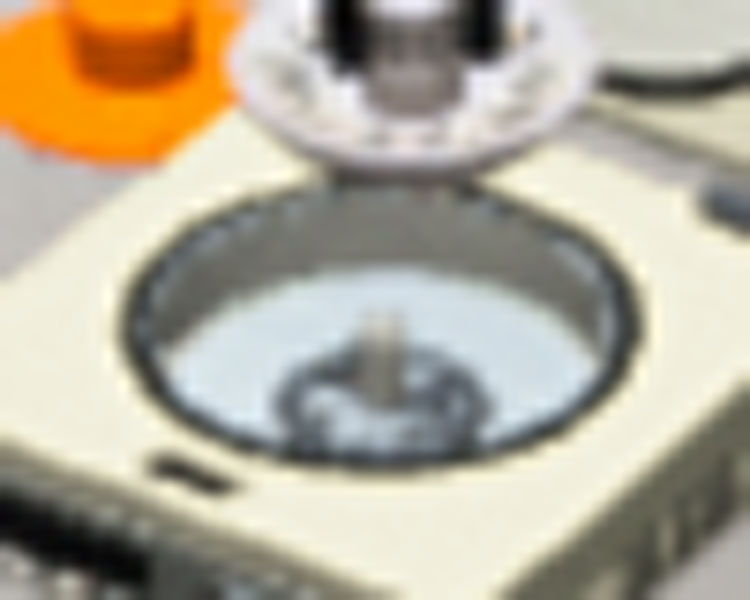

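The crop shows the shaft tip at scene pixel (233.5,149.4) against a predicted (233.1,148.6), so the axis at (0.5416, 0.2967) holds.

Emit:
servo_tool([
  {"xyz": [1.0,-0.4,0.5],"twist": [0,0,0],"jaw": 1},
  {"xyz": [1.53,-0.65,2],"twist": [0,0,0],"jaw": 1},
  {"xyz": [1.53,-0.65,4],"twist": [0,0,0],"jaw": 1},
  {"xyz": [1.53,-0.65,5.5],"twist": [0,0,0],"jaw": 1},
  {"xyz": [1.53,-0.65,6.4],"twist": [0,0,0],"jaw": 1},
  {"xyz": [1.53,-0.65,6.4],"twist": [0,0,0],"jaw": 1},
  {"xyz": [1.53,-0.65,6.4],"twist": [0,0,0],"jaw": 1},
  {"xyz": [1.53,-0.65,6.4],"twist": [0,0,0],"jaw": 1},
])

```text
time_s: 7.12
tool_pos: [0.5418, 0.2986, 0.2969]
tool_rot: [179.9, -0.1, 66.0]
force: [0.3, 0.1, -3.6]
grip_width: 0.0253
grasp_force: 30.0
```

Run:
```python
from h import *
go([.5416,.2967,.275],66)
```

```text
t 7.12 pos [0.5418 0.2986 0.2969] rot [ 1.799e+02 -1.000e-01  6.600e+01] q7 -49.7 F [ 0.3  0.1 -3.6] M [-0.07  0.05  0.05] w 0.0253 gf 30.0
cm [-0.18  0.05  2.19] deg [ 0.06 -0.1   0.01]
```

Emit:
servo_tool([
  {"xyz": [-0.1,0.05,0],"twist": [0,0,0],"jaw": 1},
  {"xyz": [-0.1,0.05,0],"twist": [0,0,0],"jaw": 1},
  {"xyz": [-0.1,0.05,0.4],"twist": [0,0,0],"jaw": 1},
  {"xyz": [-0.1,0.05,0.8],"twist": [0,0,0],"jaw": 1},
  {"xyz": [-0.1,0.05,1.0],"twist": [0,0,0],"jaw": 1},
  {"xyz": [-0.1,0.05,1.2],"twist": [0,0,0],"jaw": 1},
  {"xyz": [-0.1,0.05,1.4],"twist": [0,0,0],"jaw": 1},
  {"xyz": [-0.1,0.05,1.5],"twist": [0,0,0],"jaw": 1},
  {"xyz": [-0.1,0.05,1.5],"twist": [0,0,0],"jaw": 1},
])

```text
time_s: 7.87
tool_pos: [0.5412, 0.2972, 0.2804]
tool_rot: [-180.0, 0.0, 66.0]
force: [0.3, -1.0, -4.4]
grip_width: 0.0255
grasp_force: 30.0
```

Run:
```python
from h import *
go([.5416,.2967,.265],66)
```

```text
t 7.87 pos [0.5412 0.2972 0.2804] rot [-180.    0.   66.] q7 -49.3 F [ 0.3 -1.  -4.4] M [-0.09  0.07 -0.07] w 0.0255 gf 30.0
cm [-0.03  0.06  1.54] deg [-0.02  0.03  0.03]
```

Emit:
servo_tool([
  {"xyz": [0,0.03,0.2],"twist": [0,0,0],"jaw": 1},
  {"xyz": [0,0.03,0.4],"twist": [0,0,0],"jaw": 1},
  {"xyz": [0,0.03,0.6],"twist": [0,0,0],"jaw": 1},
  {"xyz": [0,0.03,0.8],"twist": [0,0,0],"jaw": 1},
  {"xyz": [0,0.03,1.0],"twist": [0,0,0],"jaw": 1},
  {"xyz": [0,0.03,1.2],"twist": [0,0,0],"jaw": 1},
  {"xyz": [0,0.03,1.3],"twist": [0,0,0],"jaw": 1},
  {"xyz": [0,0.03,1.4],"twist": [0,0,0],"jaw": 1},
  {"xyz": [0,0.03,1.4],"twist": [0,0,0],"jaw": 1},
])

```text
time_s: 8.62
tool_pos: [0.5415, 0.2971, 0.2665]
tool_rot: [-180.0, 0.0, 66.0]
force: [-0.8, -0.5, -3.0]
grip_width: 0.0255
grasp_force: 30.0
```

Run:
```python
from h import *
go([.5416,.2967,.261],66)
```

```text
t 8.62 pos [0.5415 0.2971 0.2665] rot [-180.    0.   66.] q7 -49.1 F [-0.8 -0.5 -3. ] M [-0.1   0.05  0.03] w 0.0255 gf 30.0
cm [-0.04  0.02  0.55] deg [-0.01  0.01  0.03]
```

Emit:
servo_tool([
  {"xyz": [0,0,0.1],"twist": [0,0,0],"jaw": 1},
  {"xyz": [0,0,0.2],"twist": [0,0,0],"jaw": 1},
  {"xyz": [0,0,0.3],"twist": [0,0,0],"jaw": 1},
  {"xyz": [0,0,0.4],"twist": [0,0,0],"jaw": 1},
  {"xyz": [0,0,0.5],"twist": [0,0,0],"jaw": 1},
  {"xyz": [0,0,0.55],"twist": [0,0,0],"jaw": 1},
  {"xyz": [0,0,0.6],"twist": [0,0,0],"jaw": 1},
  {"xyz": [0,0,0.6],"twist": [0,0,0],"jaw": 1},
])

```text
time_s: 9.28
tool_pos: [0.5416, 0.2972, 0.2607]
tool_rot: [-180.0, 0.0, 66.0]
force: [-1.1, 0.8, -2.9]
grip_width: 0.0254
grasp_force: 30.0
```

Run:
```python
from h import *
go([.5416,.2967,.258],66)
```

```text
t 9.28 pos [0.5416 0.2972 0.2607] rot [-180.    0.   66.] q7 -48.9 F [-1.1  0.8 -2.9] M [-0.01  0.07 -0.01] w 0.0254 gf 30.0
cm [-0.04  0.02  0.27] deg [-0.    0.    0.03]
```

Almost at key height. I'll press in small steps and watch the force.

Emit:
servo_tool([
  {"xyz": [0,0,0.04],"twist": [0,0,0],"jaw": 1},
  {"xyz": [0,0,0.08],"twist": [0,0,0],"jaw": 1},
  {"xyz": [0,0,0.12],"twist": [0,0,0],"jaw": 1},
  {"xyz": [0,0,0.12],"twist": [0,0,0],"jaw": 1},
])

```text
time_s: 9.62
tool_pos: [0.5418, 0.2972, 0.2604]
tool_rot: [180.0, -0.0, 66.0]
force: [-1.6, -0.9, 1.5]
grip_width: 0.0251
grasp_force: 30.0
```

Emit:
servo_tool([
  {"xyz": [0,0,0],"twist": [0,0,-3],"jaw": 1},
  {"xyz": [0,0,0],"twist": [0,0,-6],"jaw": 1},
  {"xyz": [0,0,0],"twist": [0,0,-9],"jaw": 1},
  {"xyz": [0,0,0],"twist": [0,0,-12],"jaw": 1},
  {"xyz": [0,0,0],"twist": [0,0,-15],"jaw": 1},
  {"xyz": [0,0,0],"twist": [0,0,-18],"jaw": 1},
  {"xyz": [0,0,0],"twist": [0,0,-21],"jaw": 1},
  {"xyz": [0,0,0],"twist": [0,0,-24],"jaw": 1},
])

```text
time_s: 10.28
tool_pos: [0.5413, 0.2971, 0.2592]
tool_rot: [-179.9, 0.0, 90.1]
force: [-1.9, -1.6, -2.4]
grip_width: 0.0251
grasp_force: 30.0
```

Run:
```python
from h import *
go([.5416,.2967,.258],90)
```

```text
t 10.28 pos [0.5413 0.2971 0.2592] rot [-179.9    0.    90.1] q7 -26.1 F [-1.9 -1.6 -2.4] M [-0.15  0.39 -0.21] w 0.0251 gf 30.0
cm [-0.04  0.03  0.12] deg [-0.05  0.01  0.14]
```

The height fell by 1.2 mm, the press force vanished and there's now a drag torque, so the slots have probably caught the key. I'll back off slightly and lower.

Emit:
servo_tool([
  {"xyz": [0,0,0],"twist": [0,0,1.5],"jaw": 1},
  {"xyz": [0,0,0.08],"twist": [0,0,2.5],"jaw": 1},
  {"xyz": [0,0,0.15],"twist": [0,0,2.5],"jaw": 1},
  {"xyz": [0,0,0.2],"twist": [0,0,2.5],"jaw": 1},
  {"xyz": [0,0,0.2],"twist": [0,0,2.5],"jaw": 1},
])

```text
time_s: 10.7
tool_pos: [0.5415, 0.297, 0.2572]
tool_rot: [-180.0, 0.0, 87.5]
force: [0.6, -0.5, -3.0]
grip_width: 0.0255
grasp_force: 30.0
```

Run:
```python
from h import *
go([.5416,.2967,.258],90)
```

```text
t 10.7 pos [0.5415 0.297  0.2572] rot [-180.     0.    87.5] q7 -28.6 F [ 0.6 -0.5 -3. ] M [-0.24  0.21 -0.06] w 0.0255 gf 30.0
cm [-0.03  0.01 -0.08] deg [-0.02  0.03 -2.5 ]
```

Free descent at 0.2572 (key contact was at 0.2604). On down to the seat, expected at about 0.2534.

Emit:
servo_tool([
  {"xyz": [0,0,0.07],"twist": [0,0,0],"jaw": 1},
  {"xyz": [0,0,0.14],"twist": [0,0,0],"jaw": 1},
  {"xyz": [0,0,0.21],"twist": [0,0,0],"jaw": 1},
  {"xyz": [0,0,0.28],"twist": [0,0,0],"jaw": 1},
  {"xyz": [0,0,0.35],"twist": [0,0,0],"jaw": 1},
  {"xyz": [0,0,0.4],"twist": [0,0,0],"jaw": 1},
  {"xyz": [0,0,0.4],"twist": [0,0,0],"jaw": 1},
])

```text
time_s: 11.28
tool_pos: [0.5415, 0.297, 0.2535]
tool_rot: [-180.0, 0.0, 87.5]
force: [-0.8, -1.6, -2.9]
grip_width: 0.0253
grasp_force: 30.0
```

Run:
```python
from h import *
go([.5416,.2967,.258],90)
```

```text
t 11.28 pos [0.5415 0.297  0.2535] rot [-180.     0.    87.5] q7 -28.5 F [-0.8 -1.6 -2.9] M [-0.36  0.34 -0.04] w 0.0253 gf 30.0
cm [-0.03  0.01 -0.45] deg [-0.02  0.01 -2.48]
```

Emit:
servo_tool([
  {"xyz": [0,0,0.05],"twist": [0,0,0],"jaw": 1},
  {"xyz": [0,0,0.05],"twist": [0,0,0],"jaw": 0.3},
  {"xyz": [0,0,0.05],"twist": [0,0,0],"jaw": 0.3},
  {"xyz": [0,0,0],"twist": [0,0,0],"jaw": 0.3},
  {"xyz": [0,0,0],"twist": [0,0,0],"jaw": 0.3},
  {"xyz": [0,0,0],"twist": [0,0,0],"jaw": 0.3},
  {"xyz": [0,0,-2],"twist": [0,0,0],"jaw": 0},
  {"xyz": [0,0,-5],"twist": [0,0,0],"jaw": 0},
  {"xyz": [0,0,-9],"twist": [0,0,0],"jaw": 0},
  {"xyz": [0,0,-13],"twist": [0,0,0],"jaw": 0},
])

```text
time_s: 12.12
tool_pos: [0.5413, 0.297, 0.3844]
tool_rot: [-179.9, 0.1, 87.5]
force: [0.6, -0.2, -0.0]
grip_width: 0.0774
grasp_force: 0.0
```

Run:
```python
from h import *
go([.49,.12,.37],20)
s=shot("scene");X=[.5415,.297]
for z in (.070,.077): print("rotor rim z",z,disc(s,*proj(s,X+[z]),z,.046),"hub",disc(s,*proj(s,X+[z+.026]),z+.026,.013))
x,y=[int(k) for k in proj(s,[.5416,.297,.074])]
save("seat",cv2.resize(s["img"][y-30:y+30,x-40:x+40],(640,480),interpolation=cv2.INTER_CUBIC))
```

```text
t 12.12 pos [0.5413 0.297  0.3844] rot [-1.799e+02  1.000e-01  8.750e+01] q7 -30.1 F [ 0.6 -0.2 -0. ] M [-0.03 -0.02  0.02] w 0.0774 gf 0.0
cm [-17.9   -4.35   1.46] deg [-3.000e-02  9.000e-02  6.752e+01]
rotor rim z 0.07 (array([0.5359, 0.2877]), np.float64(0.0529), 58) hub (array([0.5416, 0.2977]), np.float64(0.0151), 60)
rotor rim z 0.077 (array([0.532, 0.282]), np.float64(0.0512), 58) hub (array([0.5366, 0.2912]), np.float64(0.0134), 68)
```

View pics/seat.png

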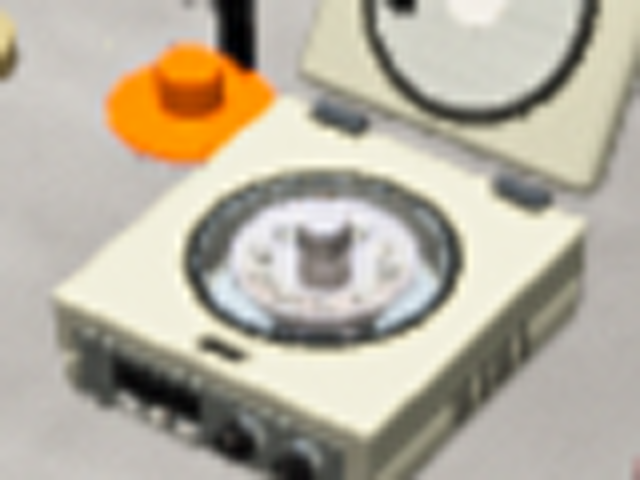

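The crop shows the rotor level and low in the pit, its hub at crop (325,250) and its rim well below the housing top. On to the lid.

Emit:
servo_tool([
  {"xyz": [-3,0,0],"twist": [0,0,-7],"jaw": 0},
  {"xyz": [-7,-0.2,0],"twist": [0,0,-14],"jaw": 0},
  {"xyz": [-11,-0.3,0],"twist": [0,0,-21],"jaw": 0},
  {"xyz": [-15,-0.4,0],"twist": [0,0,-28],"jaw": 0},
  {"xyz": [-19,-0.5,0],"twist": [0,0,-35],"jaw": 0},
  {"xyz": [-22,-0.6,0],"twist": [0,0,-42],"jaw": 0},
  {"xyz": [-25,-0.6,0],"twist": [0,0,-49],"jaw": 0},
  {"xyz": [-27,-0.6,0],"twist": [0,0,-56],"jaw": 0},
  {"xyz": [-27,-0.6,0],"twist": [0,0,-63],"jaw": 0},
  {"xyz": [-27,-0.6,0],"twist": [0,0,-70],"jaw": 0},
])

```text
time_s: 13.0
tool_pos: [0.5239, 0.0254, 0.3839]
tool_rot: [179.9, 0.1, 157.6]
force: [-0.2, 0.5, -0.2]
grip_width: 0.0869
grasp_force: 0.0
```

Emit:
servo_tool([
  {"xyz": [0,0,1],"twist": [0,0,-7],"jaw": 0},
  {"xyz": [0,0,3],"twist": [0,0,-14],"jaw": 0},
  {"xyz": [0,0,5],"twist": [0,0,-21],"jaw": 0},
  {"xyz": [0,0,6],"twist": [0,0,-22.5],"jaw": 0},
  {"xyz": [0,0,6],"twist": [0,0,-22.5],"jaw": 0},
  {"xyz": [0,0,6],"twist": [0,0,-22.5],"jaw": 0},
])

```text
time_s: 13.5
tool_pos: [0.5239, 0.0276, 0.3234]
tool_rot: [-180.0, -0.0, 180.0]
force: [0.9, -0.7, 0.9]
grip_width: 0.0872
grasp_force: 0.0
```

Run:
```python
from h import *
c=shot("wrist");save("w3",c["img"])
go([.524,.028,.192],180)
X=[.524,.028]
for r in(.038,.046): print(r,disc(c,*proj(c,X+[.004]),.004,r))
print("knob",disc(c,*proj(c,X+[.033]),.033,.018),proj(c,X+[.033]))
a=cv2.cvtColor(cv2.imread("pics/top.png"),cv2.COLOR_BGR2RGB);t=shot("top");print("bottle",onz(t,285,161,.09).round(3),"cup",onz(t,246,163,.059).round(3))
```

```text
t 13.55 pos [0.5243 0.0276 0.3242] rot [1.8e+02 1.0e-01 1.8e+02] q7 86.4 F [0.4 0.4 0.5] M [ 0.05 -0.02  0.06] w 0.0871 gf 0.0
cm [ 0.04  0.03 13.22] deg [ 0.01  0.07 -0.04]
0.038 (array([0.5243, 0.0278]), np.float64(0.0398), 94)
0.046 (array([0.5244, 0.0277]), np.float64(0.0398), 97)
knob (array([0.5243, 0.0285]), np.float64(0.0178), 92) [257.9707351  184.25544671]
bottle [ 0.607 -0.066  0.09 ] cup [0.605 0.08  0.059]
```

View pics/w3.png

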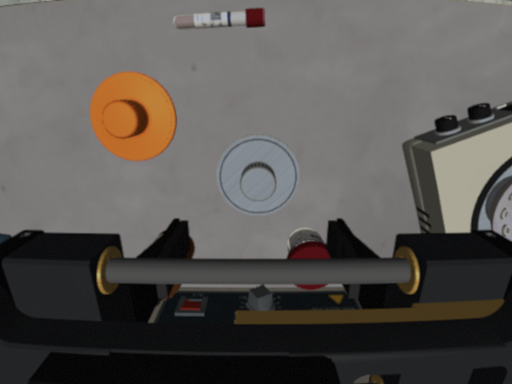

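The wrist view shows the steel lid with its knob centred at (258,183), and the knob radius of 17.8 mm matches. The cup (310,258) and bottle (175,245) lie beyond it in +x, clear of the fingers.

Emit:
servo_tool([
  {"xyz": [0,0.04,3],"twist": [0,0,0],"jaw": 0.2},
  {"xyz": [0,0.04,6.5],"twist": [0,0,0],"jaw": 0.3},
  {"xyz": [0,0.04,10],"twist": [0,0,0],"jaw": 0.3},
  {"xyz": [0,0.04,12],"twist": [0,0,0],"jaw": 0.3},
  {"xyz": [0,0.04,13],"twist": [0,0,0],"jaw": 0.3},
  {"xyz": [0,0.04,13.2],"twist": [0,0,0],"jaw": 0.4},
  {"xyz": [0,0.04,13.2],"twist": [0,0,0],"jaw": 1},
  {"xyz": [0,0.04,13.2],"twist": [0,0,0],"jaw": 1},
  {"xyz": [0,0.04,13.2],"twist": [0,0,0],"jaw": 1},
  {"xyz": [0,0.04,13.2],"twist": [0,0,0],"jaw": 1},
], newtons=25)

```text
time_s: 14.43
tool_pos: [0.5249, 0.0282, 0.1932]
tool_rot: [180.0, 0.2, -180.0]
force: [-0.2, -0.7, 4.6]
grip_width: 0.0361
grasp_force: 25.1
```

Emit:
servo_tool([
  {"xyz": [0,0,0],"twist": [0,0,0],"jaw": 1},
  {"xyz": [0,0,0],"twist": [0,0,0],"jaw": 1},
  {"xyz": [0,0,0],"twist": [0,0,0],"jaw": 1},
  {"xyz": [0,0,0],"twist": [0,0,0],"jaw": 1},
])

```text
time_s: 14.77
tool_pos: [0.5249, 0.0282, 0.1932]
tool_rot: [180.0, 0.2, -180.0]
force: [-0.4, 0.4, 6.2]
grip_width: 0.0359
grasp_force: 25.0
```

Run:
```python
from h import *
go([.524,.028,.192],180)
c=shot("wrist");X=[.5243,.028];print("knob",disc(c,*proj(c,X+[.033]),.033,.018),"rim",disc(c,*proj(c,X+[.004]),.004,.046),disc(c,*proj(c,X+[.004]),.004,.04))
```

```text
t 14.77 pos [0.5249 0.0282 0.1932] rot [ 180.     0.2 -180. ] q7 90.3 F [-0.4  0.4  6.2] M [-0.05  0.13 -0.02] w 0.0359 gf 25.0
cm [ 0.09 -0.02  0.12] deg [0.05 0.17 0.03]
knob (array([0.5211, 0.0273]), np.float64(0.0154), 79) rim (array([0.526 , 0.0293]), np.float64(0.0427), 67) (array([0.5259, 0.0294]), np.float64(0.0427), 68)
```

Emit:
servo_tool([
  {"xyz": [0,0,-1],"twist": [0,0,0],"jaw": 1},
  {"xyz": [0,0,-4],"twist": [0,0,0],"jaw": 1},
  {"xyz": [0,0,-8],"twist": [0,0,0],"jaw": 1},
  {"xyz": [0,0,-12],"twist": [0,0,0],"jaw": 1},
  {"xyz": [0,0,-15],"twist": [0,0,0],"jaw": 1},
  {"xyz": [0,2,-16],"twist": [0,0,0],"jaw": 1},
  {"xyz": [0,5,-16],"twist": [0,0,0],"jaw": 1},
  {"xyz": [-0.4,9,-16],"twist": [0,0,0],"jaw": 1},
  {"xyz": [-0.8,13,-16],"twist": [0,0,0],"jaw": 1},
  {"xyz": [-1.2,16,-16],"twist": [0,0,0],"jaw": 1},
])

```text
time_s: 15.65
tool_pos: [0.535, 0.1915, 0.3523]
tool_rot: [179.9, 0.0, -179.8]
force: [-0.2, -0.3, -1.4]
grip_width: 0.0358
grasp_force: 25.0
```

Run:
```python
from h import *
go([.5418,.297,.353],180)
```

```text
t 15.65 pos [0.535  0.1915 0.3523] rot [ 179.9    0.  -179.8] q7 70.3 F [-0.2 -0.3 -1.4] M [ 0.06  0.01 -0.03] w 0.0358 gf 25.0
cm [-0.71 10.55 -0.05] deg [0.11 0.01 0.15]
```

Emit:
servo_tool([
  {"xyz": [-0.2,3,0],"twist": [0,0,0],"jaw": 1},
  {"xyz": [-0.4,6,0],"twist": [0,0,0],"jaw": 1},
  {"xyz": [-0.6,9,0],"twist": [0,0,0],"jaw": 1},
  {"xyz": [-0.65,10.3,0],"twist": [0,0,0],"jaw": 1},
  {"xyz": [-0.65,10.7,0],"twist": [0,0,0],"jaw": 1},
  {"xyz": [-0.65,10.7,0.5],"twist": [0,0,0],"jaw": 1},
  {"xyz": [-0.65,10.7,1.5],"twist": [0,0,0],"jaw": 1},
  {"xyz": [-0.65,10.7,2.5],"twist": [0,0,0],"jaw": 1},
  {"xyz": [-0.65,10.7,3.3],"twist": [0,0,0],"jaw": 1},
  {"xyz": [-0.65,10.7,3.3],"twist": [0,0,0],"jaw": 1},
])

```text
time_s: 16.48
tool_pos: [0.5418, 0.2931, 0.3157]
tool_rot: [-179.8, -0.2, 179.9]
force: [0.4, 0.4, -1.5]
grip_width: 0.0359
grasp_force: 25.0
```

Emit:
servo_tool([
  {"xyz": [0,0,0],"twist": [0,0,0],"jaw": 1},
  {"xyz": [0,0,0],"twist": [0,0,0],"jaw": 1},
  {"xyz": [0,0,0],"twist": [0,0,0],"jaw": 1},
])

```text
time_s: 16.73
tool_pos: [0.5426, 0.2949, 0.3192]
tool_rot: [180.0, 0.1, -180.0]
force: [-0.3, -0.4, -1.5]
grip_width: 0.0359
grasp_force: 25.0
```

Run:
```python
from h import *
go([.5418,.297,.30],180)
c=shot("wrist");s=shot("scene");p=env.get_obs()["tool_pos"];z=p[2]-.193
for cc in(c,s):
  print("rim",disc(cc,*proj(cc,[p[0],p[1],z+.004]),z+.004,.046),"knob",disc(cc,*proj(cc,[p[0],p[1],z+.033]),z+.033,.018))
x,y=[int(k) for k in proj(s,[.5416,.297,.10])]
save("lid",np.hstack([cv2.resize(s["img"][y-30:y+30,x-30:x+30],(400,400),interpolation=cv2.INTER_CUBIC),c["img"][100:300,156:356].repeat(2,0).repeat(2,1)]))
```

```text
t 16.73 pos [0.5426 0.2949 0.3192] rot [ 1.8e+02  1.0e-01 -1.8e+02] q7 62.1 F [-0.3 -0.4 -1.5] M [ 0.07 -0.03 -0.01] w 0.0359 gf 25.0
cm [0.08 0.2  1.92] deg [0.03 0.05 0.01]
rim (array([0.5441, 0.2953]), np.float64(0.0436), 58) knob (array([0.5444, 0.2947]), np.float64(0.0204), 69)
rim (array([0.5389, 0.2941]), np.float64(0.0483), 58) knob (array([0.543 , 0.2944]), np.float64(0.0203), 64)
```

View pics/lid.png

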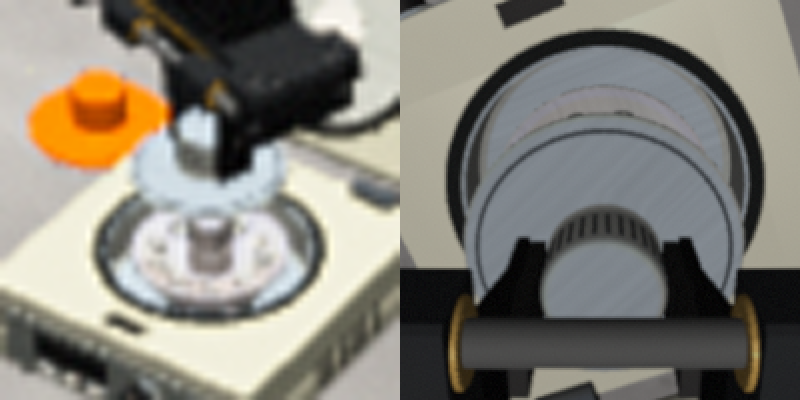

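The crop shows the lid held level above the seated rotor, in line with it to about 1–2 mm. I'll correct 2 mm in y and lower gently.

Emit:
servo_tool([
  {"xyz": [0.06,0.2,0],"twist": [0,0,0],"jaw": 1},
  {"xyz": [0.06,0.2,1],"twist": [0,0,0],"jaw": 1},
  {"xyz": [0.06,0.2,1.9],"twist": [0,0,0],"jaw": 1},
  {"xyz": [0.06,0.2,2.4],"twist": [0,0,0],"jaw": 1},
  {"xyz": [0.06,0.2,2.8],"twist": [0,0,0],"jaw": 1},
  {"xyz": [0.06,0.2,3.1],"twist": [0,0,0],"jaw": 1},
  {"xyz": [0.06,0.2,3.3],"twist": [0,0,0],"jaw": 1},
  {"xyz": [0.06,0.2,3.4],"twist": [0,0,0],"jaw": 1},
  {"xyz": [0.06,0.2,3.4],"twist": [0,0,0],"jaw": 1},
])

```text
time_s: 17.58
tool_pos: [0.5418, 0.297, 0.2844]
tool_rot: [-180.0, 0.0, -180.0]
force: [0.2, -0.0, -1.1]
grip_width: 0.0357
grasp_force: 25.0
```

Run:
```python
from h import *
go([.542,.297,.263],180)
```

```text
t 17.58 pos [0.5418 0.297  0.2844] rot [-180.    0. -180.] q7 62.2 F [ 0.2 -0.  -1.1] M [ 0.02 -0.07  0.07] w 0.0357 gf 25.0
cm [-0.02  0.    2.14] deg [-0.01  0.    0.02]
```

Below hub-top height with no contact force. Lowering on to 0.265.

Emit:
servo_tool([
  {"xyz": [0,0,0.25],"twist": [0,0,0],"jaw": 1},
  {"xyz": [0,0,0.5],"twist": [0,0,0],"jaw": 1},
  {"xyz": [0,0,0.75],"twist": [0,0,0],"jaw": 1},
  {"xyz": [0,0,1.0],"twist": [0,0,0],"jaw": 1},
  {"xyz": [0,0,1.25],"twist": [0,0,0],"jaw": 1},
  {"xyz": [0,0,1.5],"twist": [0,0,0],"jaw": 1},
  {"xyz": [0,0,1.7],"twist": [0,0,0],"jaw": 1},
  {"xyz": [0,0,1.9],"twist": [0,0,0],"jaw": 1},
  {"xyz": [0,0,1.9],"twist": [0,0,0],"jaw": 1},
])

```text
time_s: 18.33
tool_pos: [0.5417, 0.2969, 0.2651]
tool_rot: [-180.0, -0.0, -180.0]
force: [0.4, -0.4, -1.3]
grip_width: 0.0358
grasp_force: 25.0
```

Run:
```python
from h import *
go([.542,.297,.263],180)
```

```text
t 18.33 pos [0.5417 0.2969 0.2651] rot [-180.   -0. -180.] q7 62.4 F [ 0.4 -0.4 -1.3] M [-0.09 -0.18  0.06] w 0.0358 gf 25.0
cm [-0.03  0.01  0.21] deg [-0.02 -0.02  0.02]
```

Emit:
servo_tool([
  {"xyz": [0,0,0.08],"twist": [0,0,0],"jaw": 1},
  {"xyz": [0,0,0.16],"twist": [0,0,0],"jaw": 1},
  {"xyz": [0,0,0.22],"twist": [0,0,0],"jaw": 1},
  {"xyz": [0,0,0.22],"twist": [0,0,0],"jaw": 1},
])

```text
time_s: 18.67
tool_pos: [0.5418, 0.297, 0.2634]
tool_rot: [180.0, 0.0, -180.0]
force: [0.8, -0.5, -1.1]
grip_width: 0.036
grasp_force: 25.0
```

Emit:
servo_tool([
  {"xyz": [0,0,0.05],"twist": [0,0,0],"jaw": 1},
  {"xyz": [0,0,0.05],"twist": [0,0,0],"jaw": 0.2},
  {"xyz": [0,0,0.05],"twist": [0,0,0],"jaw": 0.2},
  {"xyz": [0,0,0],"twist": [0,0,0],"jaw": 0.2},
  {"xyz": [0,0,0],"twist": [0,0,0],"jaw": 0.2},
  {"xyz": [0,0,0],"twist": [0,0,0],"jaw": 0.2},
  {"xyz": [0,0,-1.5],"twist": [0,0,0],"jaw": 0},
  {"xyz": [0,0,-4.5],"twist": [0,0,0],"jaw": 0},
  {"xyz": [0,0,-8.5],"twist": [0,0,0],"jaw": 0},
  {"xyz": [0,0,-11],"twist": [0,0,0],"jaw": 0},
])

```text
time_s: 19.5
tool_pos: [0.542, 0.2972, 0.3768]
tool_rot: [179.9, 0.1, -180.0]
force: [1.0, 0.6, 0.9]
grip_width: 0.0844
grasp_force: 0.0
```

Emit:
servo_tool([
  {"xyz": [0,0,0],"twist": [0,0,0],"jaw": 0},
  {"xyz": [0,0,0],"twist": [0,0,0],"jaw": 0},
  {"xyz": [0,0,0],"twist": [0,0,0],"jaw": 0},
  {"xyz": [0,0,0],"twist": [0,0,0],"jaw": 0},
])

```text
time_s: 19.83
tool_pos: [0.5412, 0.297, 0.3716]
tool_rot: [-179.9, -0.1, -180.0]
force: [0.8, -0.6, 0.2]
grip_width: 0.0873
grasp_force: 0.0
```

Run:
```python
from h import *
go([.542,.297,.263],180)
c=shot("wrist");s=shot("scene");X=[.5415,.297]
for cc in(c,s): print("rim",disc(cc,*proj(cc,X+[.074]),.074,.046),"knob",disc(cc,*proj(cc,X+[.103]),.103,.018))
x,y=[int(k) for k in proj(s,X+[.08])]
save("end",np.hstack([cv2.resize(s["img"][y-30:y+30,x-30:x+30],(400,400),interpolation=cv2.INTER_CUBIC),c["img"][80:280,156:356].repeat(2,0).repeat(2,1)]))
```

```text
t 19.83 pos [0.5412 0.297  0.3716] rot [-1.799e+02 -1.000e-01 -1.800e+02] q7 61.5 F [ 0.8 -0.6  0.2] M [ 0.02 -0.04 -0.04] w 0.0873 gf 0.0
cm [-0.11  0.02 10.86] deg [-0.09 -0.14  0.04]
rim (array([0.5433, 0.2985]), np.float64(0.0433), 60) knob (array([0.5407, 0.2975]), np.float64(0.0178), 94)
rim (array([0.5376, 0.2934]), np.float64(0.0478), 58) knob (array([0.5387, 0.295 ]), np.float64(0.0158), 65)
```

View pics/end.png

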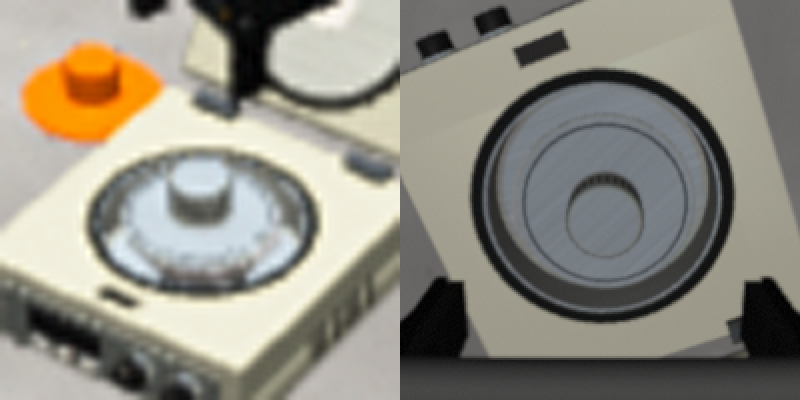

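The crops show the lid flat on the rotor, with its knob at (0.541, 0.2975) and a fitted radius of 17.8 mm at the seated height. The gripper is clear.

```bash
python3 -c "
from cell import env
print(env.sign_off())"
```

```text
the job is handed in; nothing more can be done
None
```

The job is handed in at about 20 s of the 72 s allowed, but the hand-in returned no verdict: by force and camera readings the rotor dropped home over the key, the lid lies flat on its rim, and no bystander was touched.

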